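# Put the mincer's cutting set on its spindle stand in order

## Robot

A 6-joint arm with a two-finger parallel gripper is mounted at the origin on the work surface; the furniture and walls round the work are solid. World frame = base frame: x ahead of the robot, y to its left, z up, the work surface at z = 0. Lengths are in m, angles in degrees, forces in N, time in s.
With the tool pointing down it reaches from about 0.275 to 0.825 m from the base axis. Payload 4.9 kg.
Tool frame: the origin (TCP) lies on the centre line of the jaws, within the pads' length; the fingertips stand 19 mm ahead of it and the grasp point (between the pads) is the TCP (nose_length is the distance from the TCP to the fingertips, in m); z points along the fingers, y is the line along which they close (so a half turn about z gives the same grasp; the last joint's range is limited). The gripper opens to 85 mm and grips with 20 to 120 N. Pads are 22 mm wide; open, the fingers measure 114 mm over their backs; the gripper's body (76 mm by 85 mm) begins 54 mm behind the grasp point. The pads swing forward as they close: fully open they stand 13 mm farther back than shut.
Start: joints at [67.311, 18.69, -11.035, 60.275, 0, 82.311], TCP at [0.142, 0.531, 0.25] pointing down, gripper open.
Joint ranges: [-152.03, 152.03], [-55.5, 102.48], [-74.3, 77.21], [-110.64, 120.58], [-84.22, 78.4], [-180, 180]. Speed limits (degrees/s): [147.25, 147.25, 180, 180, 180, 180].

## Interface

Orientations are given as a 3x3 rotation matrix whose columns are the frame's x, y, z axes.
In Python, from plant import move_ptp, move_straight, set_joints, release, clamp, hold, solve_ik, read_state, get_image, PlanningError, sign_off, nose_length gives the robot as it stands. Calls block until the motion is done:
- move_ptp(position, orientation): joint-space move of the TCP to a pose.
- move_straight(position, orientation=None, speed=0.15, f_stop=None): straight line of the TCP; orientation=None keeps the orientation; speed is the mean speed in m/s. With f_stop (N) it stops when the force on the tool has changed by that much, and returns True; else False.
- set_joints(angles): joint-space move.
- release() and clamp(): open the fingers fully, or close them until they stop; the grip force is fixed at half the most.
- hold(seconds).
- solve_ik(position, orientation): joint angles nearest the present ones, or None.
- read_state(): the state.
- get_image(name): name is "side" or "top" or "wrist"; returns a dict with "img" (420x560x3 uint8, red, green, blue), "depth" (420x560 float32, m along the optical axis (not along the pixel's ray), 0 where there is no reading), "fx", "fy", "cx", "cy" (pixels), "distortion" ([k1, k2, p1, p2, k3] as OpenCV has them; the pictures are not rectified), "R" (3x3) and "t" (3): a world point X has camera coordinates R X + t. Camera axes: x right, y down, z forward; pixel columns grow to the right and rows downward; lengths in m; the calibration is good to about 2 mm. A picture is of the moment at which its call begins.
A pose or a line that the arm cannot do raises PlanningError and nothing moves.
- sign_off(): hands the job in; it is judged then, once.
The state is a dict: "time_s": time; "qpos": joint angles; "dq": joint speeds; "effort": joint torques, N m; "tcp_pos": TCP position; "eef_rot": TCP orientation; "ft_force": force on the tool from outside, world axes, zero at the start; "torque": the same for the moment, N m; "finger_gap": opening from 0.0 (shut) to 1.0 (fully open); "grasp_force": force on a finger pad.
Only numpy, scipy, OpenCV 4.12 (cv2) and the standard library are available. Lean on these libraries where they do the work, as an engineer would, in place of code of your own. Each camera call takes 0.05 s, during which the arm holds its last target. There are 200 camera calls.

## Task

Stack the washed mincer cutting set on the upright spindle of its stand, one part at a time: at the bottom the round plate with three long curved openings, on it the four-winged knife, then the round plate with very many fine holes, and last the plain open ring, centred on that plate round the spindle. Each part must lie flat on the one below; let go of everything. Leave the spare plate with the six large holes lying where it is.

Things in the scene. Friction and masses are not known exactly. Their poses are not given: they have to be found in the camera images.
- stand: Plain steel stand, fixed to the table: round foot 90 mm across and 8 mm thick, on it a central boss 40 mm across whose flat top is 20 mm above the table, and from the boss an upright spindle 8 mm across, its top 12 mm tapered to a 3 mm tip 70 mm above the table. Origin at the centre of the underside, z up.
- stand_seat (a point): Centre of the flat top of the stand's boss, on the spindle's axis, 20 mm above the table, where the first part lies; z up. The parts' undersides come to lie at heights of 0, 10, 22 and 32 mm above this point.
- kidney_plate: Loose round steel plate 60 mm across, 10 mm thick, with three long curved (kidney-shaped) openings and a central bore 24 mm across; lies flat. Goes on first. About 0.15 kg. Origin at the centre of the underside, z along the bore.
- knife: Loose steel mincer knife: a cross of four straight wings, 58 mm from tip to tip across the hub, each wing 13 mm wide with a flat end, hub 34 mm across, 12 mm thick all over, central bore 24 mm across; lies flat. Goes on second. About 0.1 kg. Origin at the centre of the underside; the wings point along its x and y axes, z along the bore.
- fine_plate: Loose round steel plate 60 mm across, 10 mm thick, with sixty fine holes of 3.6 mm and a central bore 24 mm across; lies flat. Goes on third. About 0.17 kg. Origin at the centre of the underside, z along the bore.
- spacer_ring: Loose plain steel ring, 60 mm across outside, 44 mm inside, 18 mm tall; lies flat. Goes on last. About 0.16 kg. Origin at the centre of the underside, z along its axis.
- coarse_plate: Loose spare round steel plate 60 mm across, 10 mm thick, with six large round holes of 11 mm and a central bore 24 mm across; lies flat and is to be left alone. Origin at the centre of the underside.
Not all that is in view belongs to the job. Leave any blue look-alike of the stand alone. Leave any brown look-alike of the fine_plate alone.

How it is judged (in metres and radians):
On the way, in this order (a step that is already met when the one before it is completed fails the run):
1. the plate with three long openings lies on the stand's boss, let go (horizontal distance between kidney_plate and stand_seat below 0.01 m and z of kidney_plate in the frame of stand_seat between -0.004 and 0.004 m and angle between kidney_plate's own z axis and vertical below 0.12 rad and contact force between kidney_plate and the fingers below 0.1 N), for 0.2 s.
2. the knife lies on that plate, let go (horizontal distance between knife and stand_seat below 0.01 m and z of knife in the frame of stand_seat between 0.006 and 0.014 m and angle between knife's own z axis and vertical below 0.12 rad and contact force between knife and the fingers below 0.1 N), for 0.2 s.
3. the fine-holed plate lies on the knife, let go (horizontal distance between fine_plate and stand_seat below 0.01 m and z of fine_plate in the frame of stand_seat between 0.018 and 0.026 m and angle between fine_plate's own z axis and vertical below 0.12 rad and contact force between fine_plate and the fingers below 0.1 N), for 0.2 s.
4. the plain ring lies centred on the fine-holed plate, let go (horizontal distance between spacer_ring and stand_seat below 0.01 m and z of spacer_ring in the frame of stand_seat between 0.028 and 0.036 m and angle between spacer_ring's own z axis and vertical below 0.12 rad and contact force between spacer_ring and the fingers below 0.1 N), for 0.2 s.
At the end, for the whole second after the job is handed in: From the boss up: three-opening plate, knife, fine plate, ring; each within 0.12 rad of flat, 10 mm of the spindle axis and 4 mm of its height (undersides 0, 10, 22, 32 mm above the boss), released and at rest; six-hole plate within 15 mm of its start (horizontal distance between each of kidney_plate, knife, fine_plate, spacer_ring and stand_seat below 0.01 m and z of kidney_plate in the frame of stand_seat between -0.004 and 0.004 m and angle between each of kidney_plate, knife, fine_plate, spacer_ring's own z axis and vertical below 0.12 rad and linear speed of each of kidney_plate, knife, fine_plate, spacer_ring below 0.02 m/s and angular speed of each of kidney_plate, knife, fine_plate, spacer_ring below 0.2 rad/s and z of knife in the frame of stand_seat between 0.006 and 0.014 m and z of fine_plate in the frame of stand_seat between 0.018 and 0.026 m and z of spacer_ring in the frame of stand_seat between 0.028 and 0.036 m and distance of coarse_plate from where it was at the start of the episode below 0.015 m); the robot touches nothing.
It fails at once if the spare plate with six large holes is moved away (more than 15 mm) (distance of coarse_plate from where it was at the start of the episode above 0.015 m).
It also fails if it takes over 112 s, if anything falls off the work surface, if the arm or the gripper's body presses on something with over 40 N, if the wrist force passes 120 N, or if a joint passes its speed limit or range.

## Working session

There is one attempt and no reset: what is moved stays moved. The work goes in short steps, each a Python script; the robot and the scene stay as the last script left them, time stands still between calls to the robot, and variables do not carry over. Pictures are saved under pics/ and viewed, at most 14 in all, crops included, and the job is handed in when it is done.

```bash
ls; mkdir -p pics
python3 - <<'E'
from plant import *
import cv2
for n in ["top","side"]:
    d=get_image(n); cv2.imwrite(f"pics/{n}0.png",d["img"][:,:,::-1])
    print(n,d["fx"],d["cx"],d["cy"],d["distortion"],d["R"],d["t"])
print(read_state()["time_s"], nose_length)
E
```

```text
pics
top 529.6757570202523 282.29358885917134 217.57133608351157 [-0.20107241  0.          0.          0.          0.        ] [[-0.01218383 -0.99985593 -0.01181828]
 [-0.99046381  0.0136898  -0.13709135]
 [ 0.13723339  0.01003528 -0.9904879 ]] [0.0213629  0.46000912 1.04381309]
side 456.64780831423184 281.51439649204065 212.9316844121284 [-0.08880818  0.          0.          0.          0.        ] [[-0.98039168 -0.19637965  0.01634571]
 [-0.09566874  0.40180629 -0.91071356]
 [ 0.1722778  -0.89441978 -0.41271494]] [0.47969553 0.09201348 1.07750733]
0.1 0.019
```

View pics/top0.png

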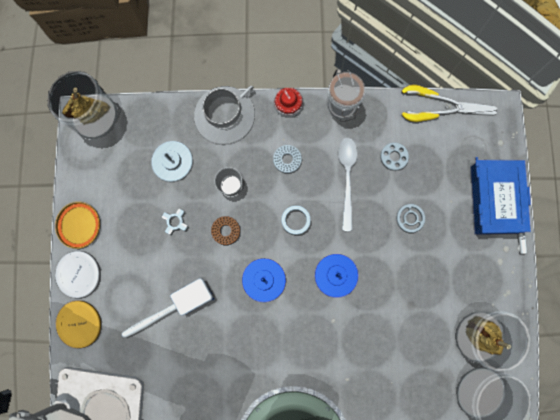

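View pics/side0.png

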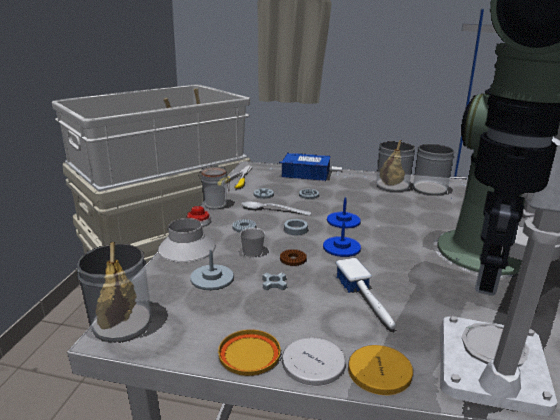

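The top view shows the stand at (171,160), the knife at (174,221), the fine plate at (287,158) and the ring at (296,220). The two plates at (395,156) and (411,218) have to be told apart. Next I zoom in on them and segment the parts.

```bash
cat > h.py <<'E'
import numpy as np, cv2
from plant import *
def ray(d,uv,z):
    K=np.array([[d["fx"],0,d["cx"]],[0,d["fy"],d["cy"]],[0,0,1]])
    p=cv2.undistortPoints(np.float64(uv).reshape(-1,1,2),K,np.array(d["distortion"])).reshape(-1,2)
    R=np.array(d["R"]);t=np.array(d["t"]).ravel()
    c=-R.T@t; v=np.c_[p,np.ones(len(p))]@R
    return c+v*((z-c[2])/v[:,2])[:,None]
def proj(d,X):
    K=np.array([[d["fx"],0,d["cx"]],[0,d["fy"],d["cy"]],[0,0,1]])
    return cv2.projectPoints(np.float64(X).reshape(-1,1,3),cv2.Rodrigues(np.array(d["R"]))[0],np.array(d["t"]).ravel(),K,np.array(d["distortion"]))[0].reshape(-1,2)
def mask(d):  # bluish-grey steel: blue exceeds red
    i=d["img"].astype(int); 
    return ((i[:,:,2]-i[:,:,0]>8)&(i[:,:,1]>95)&(i[:,:,2]-i[:,:,0]<60)).astype(np.uint8)*255
E
python3 - <<'E'
from h import *
d=get_image("top")
im=d["img"][:,:,::-1].copy()
m=mask(d)
a=im[130:250,140:440]
b=cv2.cvtColor(m[130:250,140:440],cv2.COLOR_GRAY2BGR)
cv2.imwrite("pics/z1.png",np.vstack([cv2.resize(x,(750,300),interpolation=cv2.INTER_CUBIC) for x in(a,b)]))
for n,(u,v),z in [("stand",(171,160),.008),("knife",(174,221),.012),("fine",(287,158),.01),("ring",(296,220),.018),("kid",(411,218),.01),("coarse",(395,156),.01),("cup",(230,183),.05),("spoon",(347,190),.01)]:
    print(n,ray(d,[(u,v)],z).round(3),im[v,u],d["depth"][v,u])
E
```

```text
stand [[0.591 0.252 0.008]] [88 85 75] 1.1059933
knife [[0.459 0.242 0.012]] [136 137 133] 1.111458
fine [[0.59  0.004 0.01 ]] [146 144 140] 1.124476
ring [[ 0.457 -0.013  0.018]] [146 144 142] 1.105829
kid [[ 0.459 -0.254  0.01 ]] [144 143 139] 1.1042416
coarse [[ 0.592 -0.226  0.01 ]] [153 151 148] 1.1191229
cup [[0.53 0.12 0.05]] [234 236 236] 1.1198364
spoon [[ 0.52 -0.12  0.01]] [236 236 233] 1.0977757
```

View pics/z1.png

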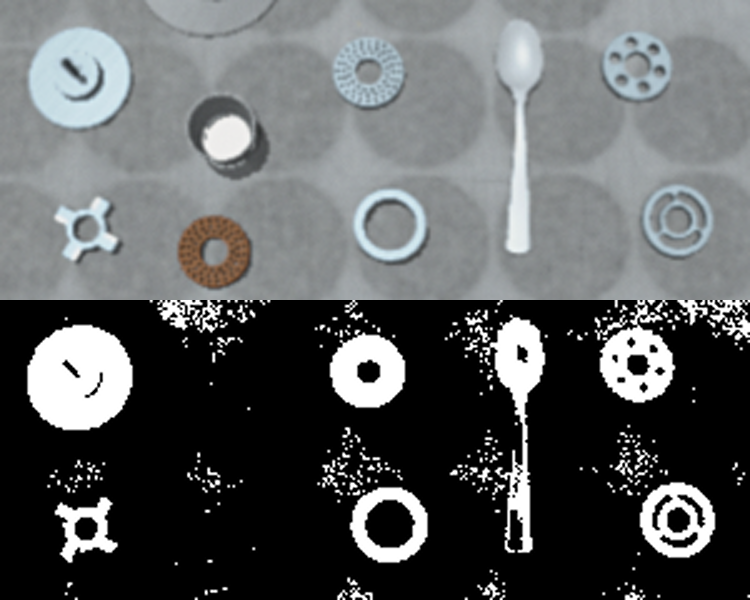

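The crop settles it: the kidney plate is at (411,218) and the six-hole spare at (395,156). The mask is clean, so I can compute the centres and the knife's angle.

```bash
cat >> h.py <<'E'
def outline(d,uv,z,r=30):
    m=mask(d); u,v=uv; w=np.zeros_like(m); cv2.circle(w,uv,r,255,-1)
    m=cv2.morphologyEx(m&w,cv2.MORPH_OPEN,np.ones((2,2),np.uint8))
    cs=[c for c in cv2.findContours(m,cv2.RETR_EXTERNAL,cv2.CHAIN_APPROX_NONE)[0]]
    c=max(cs,key=cv2.contourArea).reshape(-1,2)
    return ray(d,c,z)[:,:2]
def circ(P):
    (x,y),r=cv2.minEnclosingCircle(P.astype(np.float32)*1000)
    e=cv2.fitEllipse(cv2.convexHull(P.astype(np.float32)*1000).reshape(-1,2))
    return np.array([x,y,2*r]), np.array([*e[0],*e[1]])
E
python3 - <<'E'
from h import *
d=get_image("top")
for n,uv,z,r in [("stand",(171,160),.004,26),("knife",(174,221),.006,20),("fine",(287,158),.005,22),("ring",(296,220),.009,22),("kid",(411,218),.005,22),("coarse",(395,156),.005,22)]:
    P=outline(d,uv,z,r); a,b=circ(P); print(n,a.round(1),b.round(1))
    if n=="knife":
        q=P-b[:2]/1000; an=np.arctan2(q[:,1],q[:,0]); rr=np.hypot(*q.T)
        f=rr>.022; print("wing deg",np.degrees(np.angle((rr[f]*np.exp(4j*an[f])).sum()))/4, cv2.minAreaRect(P.astype(np.float32)*1000))
s=read_state(); print(s["eef_rot"],s["finger_gap"],s["ft_force"])
for y in (0,90): 
    c,k=np.cos(np.radians(y)),np.sin(np.radians(y))
    for p in [(.459,-.254),(.59,.252),(.46,.24)]: print(y,np.round(solve_ik([*p,.1],np.array([[c,k,0],[k,-c,0],[0,0,-1.]])),1))
E
```

```text
stand [588.9 250.3  93.7] [588.9 250.5  91.9  92.6]
knife [457.9 241.4  60.8] [457.8 241.4  57.1  61.3]
wing deg -36.628299504557255 ((457.82464599609375, 241.25991821289062), (45.98250198364258, 46.53724670410156), 9.893463134765625)
fine [589.2   2.3  64.4] [589.6   2.7  62.7  63.4]
ring [457.4 -13.3  64. ] [457.3 -13.4  63.   63.6]
kid [ 458.4 -256.2   64. ] [ 458.2 -256.1   62.5   63.4]
coarse [ 592.7 -226.8   65.3] [ 592.7 -227.4   62.6   64.7]
[[-9.65920975e-01  2.58836763e-01 -4.47073663e-04]
 [ 2.58837086e-01  9.65920508e-01 -9.66797682e-04]
 [ 1.81594837e-04 -1.04956940e-03 -9.99999433e-01]] 1.0004705587508422 [-0.05034324 -0.86720492  0.10287189]
0 [-37.   24.8 -26.4  38.8   0.  143. ]
0 [  16.5   35.4   -7.4   47.2    0.  -163.5]
0 [  19.4   24.3  -27.3   38.4    0.  -160.6]
90 [-37.   24.8 -26.4  38.8   0.   53. ]
90 [ 16.5  35.4  -7.4  47.2   0.  106.5]
90 [ 19.4  24.3 -27.3  38.4   0.  109.4]
```

```bash
cat >> h.py <<'E'
def rot(y):
    c,k=np.cos(np.radians(y)),np.sin(np.radians(y)); return np.array([[c,k,0],[k,-c,0],[0,0,-1.]])
S=np.array([.5889,.2504])
E
python3 - <<'E'
from h import *
p=[.4583,-.2561]; R=rot(180)
move_ptp([*p,.15],R); move_straight([*p,.045],speed=.12)
hit=move_straight([*p,.002],speed=.02,f_stop=4)
s=read_state(); print(hit,s["tcp_pos"],s["ft_force"],s["time_s"])
d=get_image("wrist"); cv2.imwrite("pics/w1.png",d["img"][:,:,::-1])
E
```

```text
True [ 0.45830039 -0.25612416  0.00586208] [-0.30941613  0.84102209  4.46920083] 5.9583
```

View pics/w1.png

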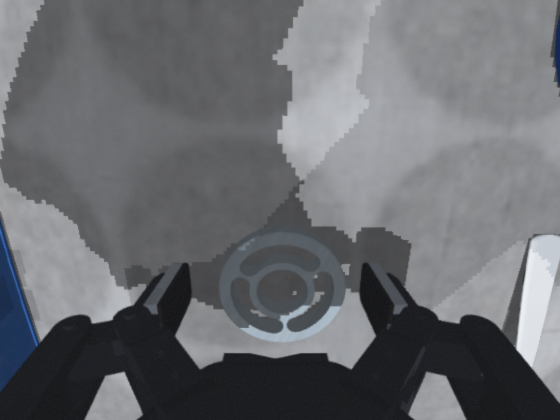

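The wrist view shows the three-opening plate between the pads, centred near (282,287). Contact shows the open tips reach 6 mm ahead of the TCP, so at a 60 mm gap they should reach about 13 mm.

```bash
cat >> h.py <<'E'
def pick(p,yaw,zg):
    R=rot(yaw); s=read_state()
    if np.hypot(*(np.array(s["tcp_pos"])[:2]-p))>.01: 
        move_ptp([*p,.16],R)
    move_straight([*p,zg],R,speed=.1)
    clamp(); s=read_state(); print("grip",s["finger_gap"],s["grasp_force"],np.round(s["ft_force"],1),s["tcp_pos"])
    move_straight([*p,.16],speed=.15)
def place(under,yaw,zg):
    R=rot(yaw); z=.02+under+zg
    move_ptp([*S,.16],R); s=read_state(); print("carry",s["finger_gap"],s["grasp_force"],s["ft_force"][2])
    move_straight([*S,z+.008],speed=.12)
    hit=move_straight([*S,z-.002],speed=.02,f_stop=4)
    s=read_state(); print("down",hit,s["tcp_pos"][2]-z,np.round(s["ft_force"],1))
    release(); hold(.3); move_straight([*S,.16],speed=.15); print(read_state()["time_s"])
E
python3 - <<'E'
from h import *
d=get_image("wrist"); print(ray(d,[(282,287)],.008))
pick(np.array([.4583,-.2561]),180,.0145)
d=get_image("side"); cv2.imwrite("pics/s1.png",d["img"][:,:,::-1])
d=get_image("wrist"); cv2.imwrite("pics/w2.png",d["img"][:,:,::-1])
E
```

```text
[[ 0.45784516 -0.25245866  0.008     ]]
grip 0.6691396616935655 63.73935667123533 [-1.3  2.   6.9] [ 0.45816014 -0.2555723   0.01480687]
```

View pics/w2.png

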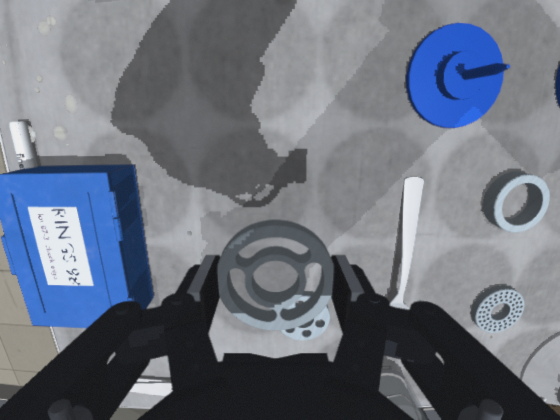

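The kidney plate is gripped level and centred at about (276,273).

```bash
python3 - <<'E'
from h import *
place(0,180,.0145)
d=get_image("wrist"); cv2.imwrite("pics/w3.png",d["img"][:,:,::-1])
s=get_image("side"); u,v=proj(s,[[*S,.03]])[0].astype(int); cv2.imwrite("pics/s3.png",cv2.resize(s["img"][v-60:v+60,u-60:u+60,::-1],(480,480)))
E
python3 -c "
import cv2,numpy as np
cv2.imwrite('pics/c3.png',np.hstack([cv2.resize(cv2.imread('pics/w3.png'),(440,330)),cv2.resize(cv2.imread('pics/s3.png'),(330,330))]))"
```

```text
carry 0.6709882593203156 64.21385289402679 -1.5438420546542382
down True 0.0003711959224010422 [-0.8 -0.4  5.3]
13.0583
```

View pics/c3.png

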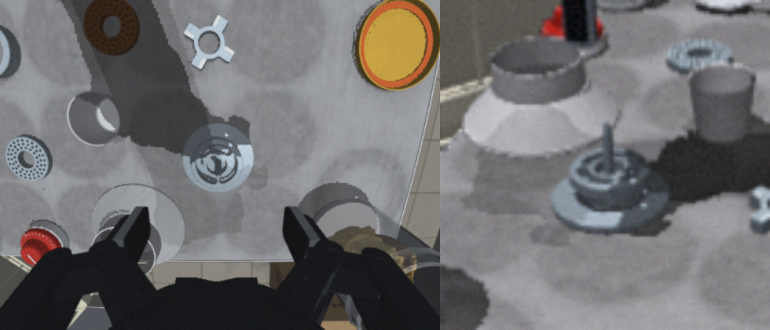

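The kidney plate sits flat and concentric on the boss, at (217,158) in the left panel. Next is the knife.

Run:
```python
from h import *
pick(np.array([.4579,.2414]),144,.0155)
d=get_image("wrist"); cv2.imwrite("pics/w4.png",d["img"][:,:,::-1])
```

```text
grip 0.6552847932520676 61.67602803558111 [-2.  -1.2 10.3] [0.45825273 0.24158286 0.01669294]
```

View pics/w4.png

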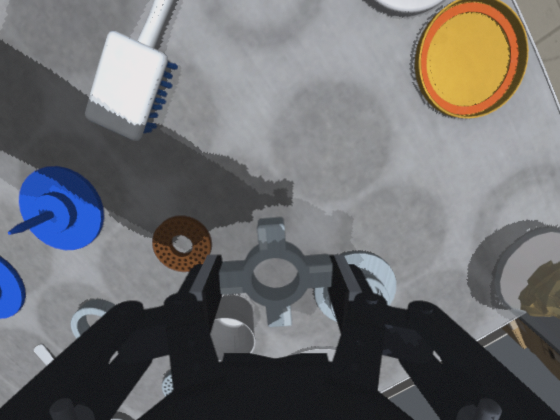

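The knife is held square by opposite wing ends, hub at (277,272). The tips touched the table while closing, so I'll grip about 2 mm higher for the remaining parts.

Run:
```python
from h import *
place(.010,144,.0165)
d=get_image("wrist"); a=d["img"][:,:,::-1]
s=get_image("side"); u,v=proj(s,[[*S,.03]])[0].astype(int); b=cv2.resize(s["img"][v-60:v+60,u-60:u+60,::-1],(420,420))
cv2.imwrite("pics/c5.png",np.hstack([a[:,100:460],b]))
```

```text
carry 0.6581074578904245 63.57272073626518 -0.9269554590327002
down True 0.0002963046677841308 [-0.7  0.   3.8]
20.6833
```

View pics/c5.png

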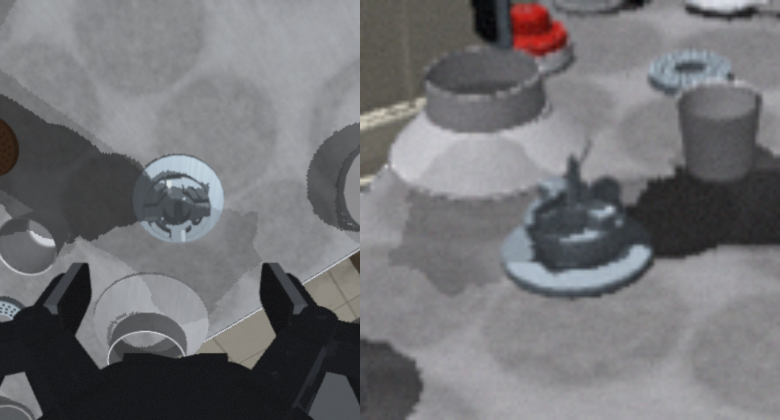

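The knife lies flat and centred on the kidney plate, at (178,197) in the left panel. Next is the fine plate.

Run:
```python
from h import *
pick(np.array([.5895,.0025]),180,.0175)
d=get_image("wrist"); a=d["img"][:,:,::-1]
place(.022,180,.0175)
d=get_image("wrist"); a2=d["img"][:,:,::-1]
s=get_image("side"); u,v=proj(s,[[*S,.03]])[0].astype(int); b=cv2.resize(s["img"][v-60:v+60,u-60:u+60,::-1],(260,260))
c=lambda x:cv2.resize(x[150:400,150:400],(260,260))
cv2.imwrite("pics/c6.png",np.hstack([c(a),c(a2),b]))
```

```text
grip 0.6655007740023919 62.29587616631761 [-2.5  0.9  6.9] [0.58993486 0.00281489 0.01874968]
carry 0.6621618093751864 64.0511131240055 -3.2313237960464023
down True 0.0012825292398297161 [-1.1 -0.2  4.9]
28.7
```

View pics/c6.png

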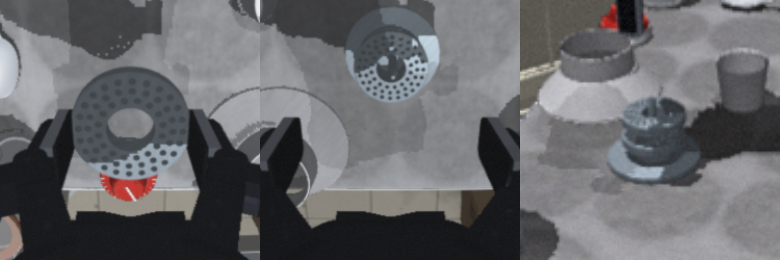

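The fine plate lies flat on the stack, with the spindle showing through its bore. Last is the ring.

Run:
```python
from h import *
pick(np.array([.4574,-.0133]),180,.0185)
d=get_image("wrist"); a=d["img"][:,:,::-1]
place(.032,180,.0185)
d=get_image("wrist"); a2=d["img"][:,:,::-1]
s=get_image("side"); u,v=proj(s,[[*S,.03]])[0].astype(int); b=cv2.resize(s["img"][v-60:v+60,u-60:u+60,::-1],(260,260))
c=lambda x:cv2.resize(x[150:400,150:400],(260,260))
cv2.imwrite("pics/c7.png",np.hstack([c(a),c(a2),b]))
set_joints([67.311, 18.69, -11.035, 60.275, 0, 82.311])
d=get_image("top"); cv2.imwrite("pics/t7.png",cv2.resize(d["img"][120:260,120:440,::-1],(800,350),interpolation=cv2.INTER_CUBIC))
P=outline(d,(395,156),.005,22); print(circ(P)[1])
```

```text
grip 0.6779728861558869 62.61112776584923 [-1.4  1.7  9.5] [ 0.45779318 -0.01302378  0.01943828]
carry 0.6718919735322904 64.33617581496947 -2.4596526748321095
down True 0.0010251062700849939 [-0.2 -0.3  5.9]
36.8583
[ 592.71630859 -227.5962677    63.01079178   64.20300293]
```

View pics/c7.png

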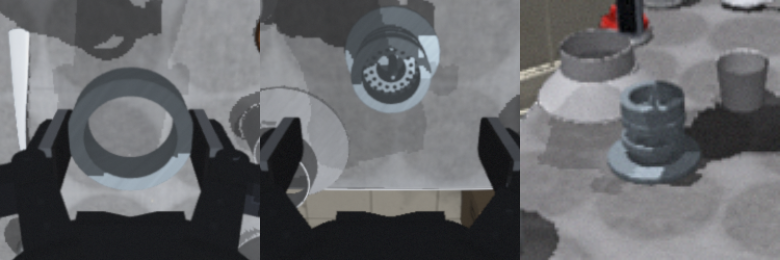

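View pics/t7.png

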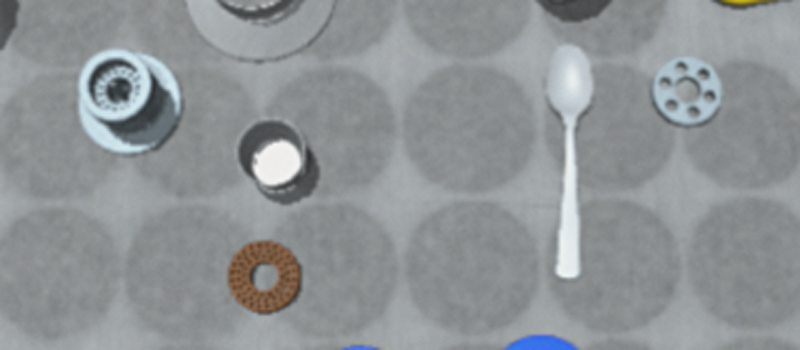

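The ring lies flat round the spindle at (115,87), and the spare plate hasn't moved. I'll check the ring's centring numerically, then hand in.

Run:
```python
from h import *
d=get_image("top")
g=cv2.GaussianBlur(cv2.cvtColor(d["img"],cv2.COLOR_RGB2GRAY),(3,3),0)
u,v=proj(d,[[*S,.07]])[0]; print(u,v)
w=np.zeros_like(g); cv2.circle(w,(round(u),round(v)),19,255,-1)
m=((g>165)&(w>0)).astype(np.uint8)
for x in cv2.findContours(m,cv2.RETR_LIST,cv2.CHAIN_APPROX_NONE)[0]:
    if len(x)>30: print(len(x),[a.round(1) for a in circ(ray(d,x.reshape(-1,2),.07)[:,:2])])
```

```text
165.17422898660047 153.60457311889604
37 [array([584.6, 246.6,  29.1]), array([584.6, 246.5,  27.6,  28.8])]
60 [array([590.5, 251. ,  47.3]), array([593. , 253.4,  38.3,  46.7])]
107 [array([585. , 247.5,  75. ]), array([587.8, 251. ,  59. ,  79. ])]
```

```bash
python3 -c "
from plant import *
print(sign_off(), read_state()['time_s'])"
```

```text
the job is handed in; nothing more can be done
the job is handed in; nothing more can be done
```

I stacked the kidney plate, knife, fine plate and ring on the spindle in that order, let go of them all and handed the job in; the final pictures show the parts lying flat, the ring about 2 mm off centre and the six-hole spare unmoved, but sign-off gave no verdict.

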